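# Fish the dropped bracket out from under the guard

## Robot

A 6-joint arm with a two-finger parallel gripper is mounted at the origin on a cart in front of the work surface, level with it; the furniture and walls round the work are solid. World frame = base frame: x ahead of the robot, y to its left, z up, the work surface at z = 0. Lengths are in mm, angles in rad, forces in N, time in s.
With the tool pointing down it reaches from about 300 to 775 mm from the base axis. Payload 14.6 kg.
Tool frame: the origin (TCP) lies between the finger pads; the fingertips stand 19 mm ahead of it and the grasp point (between the pads) is the TCP; z points along the fingers, y is the line along which they close (so a half turn about z gives the same grasp; the last joint's range is limited). The gripper opens to 94 mm and grips with 3 to 60 N. Pads are 16 mm wide; open, the fingers measure 119 mm over their backs; the gripper's body (75 mm by 177 mm) begins 78 mm behind the grasp point.
Start: joints at [1.276, 0.3, 1.521, -0, 1.321, -0.067], TCP at [124.207, 535.782, 224.446] pointing down, gripper open.
Joint ranges: [-3.03, 3.03], [-0.79, 2.21], [0.23, 2.52], [-1.04, 4.18], [0, 3.07], [-2.55, 2.55]. Speed limits (rad/s): [2.22, 2.22, 2.57, 3.14, 3.14, 3.14].

## Interface

Orientations are given as [roll, pitch, yaw] about the fixed x, y, z axes, in that order (R = Rz(yaw) Ry(pitch) Rx(roll)).
In Python, from cell import monitor, imaging, job, find_in, trace gives the robot as it stands. The module is installed in compiled form; this text tells all that it offers.
- The arm moves only by the tool arm_command, never from a script. Its argument "steps" is a list of rows, each a list of 5 numbers: the opening, from 0 (shut) to 1 (fully open), then the shift along the tool's x, y, z in mm, then the turn about the tool's z in degrees. In form: [[gripper, dx, dy, dz, turn], ...]. A call has 1 to 20 rows; each row is the pose to reach, as a shift and turn from the pose commanded when the call began, along the tool's axes at that moment; what a row does not reach only later rows make up. A row lasts 1/8 s, in which the tool goes at most 62.5 mm and 10.7 degrees, less where a joint would pass 70% of its speed; a pose out of reach is approached as far as the arm can. A call with a gripper value outside its range is refused whole. The fingers move at their own pace and stop on an object; "force" is the grip in N (left out, the last holds). Time passes only in rows, so rows that repeat a pose let the fingers close. It gives the time, the measured TCP pose, the force, the opening and the grip force at its end, in the units of the state.
- monitor.read_state(): the state, without advancing time (a new reading comes with each control period).
- imaging.camera(name): name is "scene" or "top"; returns a dict with "img" (384x512x3 uint8, red, green, blue), "mtx" (3x3 intrinsics, pixels), "view" (4x4, takes a point from world to camera coordinates). Camera axes: x right, y down, z forward; pixel columns grow to the right and rows downward; lengths in mm; the calibration is good to about 2 mm. A picture is of the moment at which its call begins. There is no depth.
- job.sign_off(): hands the job in; it is judged then, once.
Trained networks look in a picture, given as the dict that the camera call returned (one of the last four; its "shot" number tells which), for a name from the list of things; names that differ only in an ending like _2 or _b are one class to them, and where a whole thing is asked for, a point or a joint stands for the part that bears it (a point fixed in the world has none). Each returns a list of dicts, best first, with "p" (0 to 1); they miss things now and then, are a little off and sometimes report something else, mostly with a low value. They report only what shows in the picture. A call takes as long as a camera call.
- find_in(picture, target): "rect" ([centre column, centre row, width, height] in pixels, round what is visible of it).
- trace(picture, target): "region" (384x512 bool, what is visible of it) and "rect" ([centre column, centre row, width, height] in pixels, round what is visible of it).
The state is a dict: "clock": time; "joints": joint angles; "qd": joint speeds; "effort": joint torques, N m; "eef_pos": TCP position; "eef_rot": TCP orientation; "wrist_force": force on the tool from outside, world axes, zero at the start; "moment": the same for the moment, N m; "finger_gap": finger opening in mm; "finger_force": force on a finger pad.
Only numpy, scipy, OpenCV 4.12 (cv2) and the standard library are available. Lean on these libraries where they do the work, as an engineer would, in place of code of your own. Each camera call takes 0.05 s, during which the arm holds its last target. There are 200 camera calls.

## Task

The angle bracket has dropped under the fixed clear guard beside the press, out of the fingers' reach. Pick up the hooked rod by its handle, gently dip its tip into the bracket's eye under the guard and draw the bracket out along the bench until it is home, square and flush against the face plate of the stop bar, holding it there for half a second with a steady pull of about 10 N (never above 14 N). Then unhook the rod and stand it on the bench on its own, clear of the bracket and the bar, without touching the bracket with the gripper, knocking the guard or disturbing the things lying around.

Things in the scene. Friction and masses are not known exactly. Their poses are not given: they have to be found in the camera images.
- guard: Fixed hood of clear plastic with aluminium corner posts (all sizes here in mm), 84 deep (x) x 110 wide (y) x 76 high, standing on the bench. Origin: centre of its underside. Walled at the back and both sides (4 thick, posts 8), roof 5 thick (clear height below it 71); the front is open: the mouth is the plane x = -42 of its frame, and -x points out of it. Foot flanges, 4 high, stick out to y = +-66. It stands directly on the bench and has no floor.
- stop_bar: Fixed stop, 60 to 64 before the guard's mouth: aluminium bar 12 thick (x) x 80 long (y) x 12 high, origin under its centre. On its guard side (+x) a steel face plate, 4 thick x 72 x 11, is clamped rigid and parallel, 0 to 10 off the bar: its face lies at an unreported x from 10 to 20 and must be found by feel. The bracket is drawn along -x against it. Turned up to 0.04 rad to the guard.
- bracket: Loose plain steel angle bracket, 0.18 to 0.35 kg: flat foot 44 long (x) x 36 wide (y) x 8 thick, lying on the bench under the guard, with an upright flange 6 thick and 26 high across its rear (+x) end. Origin: centre of the foot's underside. The front edge at x = -22 is the one to seat against the bar. Its eye starts 19 to 36 inside the mouth. Dragging it on the bench takes about 1 to 3 N.
- eye (a point): Centre of the bracket's eye at the top of its foot: a round through hole 18 in diameter, 14 behind the bracket's front edge. Axes as the bracket's.
- nose (a point): Middle of the bracket's front edge, 4 above its underside. Axes as the bracket's.
- hook: Loose hooked rod, 0.2 kg, standing on the bench on its handle. Handle: black block 50 long (x) x 22 wide (y) x 46 high with a flat underside; origin: centre of that underside. Take it from above across its width. From the handle's front a steel rod 7 in diameter runs along +x, axis 30 above the underside, to x = 145 and there bends straight down, ending 1.5 above the level of the underside.
- hook_tip (a point): Lower end of the hook's tip (7 in diameter, rounded), at x = 145, y = 0, z = 1.5 of the hook's frame. Axes as the hook's.
- spare_roller_2: Bystander: small roller lying flat, 37 diameter x 14 high. Leave it.
- side_cutters: Bystander: side cutters with two handles lying flat, 50 x 118 x 14. Leave them.
- marker_black: Bystander: marker pen lying flat, 16 x 119 x 17. Leave it.
- tally_counter: Bystander: hand tally counter, 52 x 64 x 23. Leave it.

How it is judged (in metres and radians):
On the way, in this order (a step that is already met when the one before it is completed fails the run):
1. the hook's tip is in the bracket's eye (within 10 mm of its centre, below the foot's top face) while the eye is still under the guard (horizontal distance between hook_tip and eye below 0.01 m and height (world z) of hook_tip below 0.0065 m and x of eye in the frame of guard above -0.042 m), for 0.1 s.
2. the bracket is flush and square against the stop and the hook pulls it against the bar with 6 to 11 N, for half a second (x of nose in the frame of stop_bar between 0.008 and 0.0225 m and y of nose in the frame of stop_bar between -0.03 and 0.03 m and angle between the x axis of bracket and the x axis of stop_bar, either way round below 0.06 rad and height (world z) of bracket below 0.004 m and angle between bracket's own z axis and vertical below 0.06 rad and contact force between bracket and stop_bar between 6 and 11 N and contact force between hook and bracket above 3 N), for 0.45 s.
At the end, for the whole second after the job is handed in: The bracket lies flat at the stop: front edge 8 to 22.5 mm from the bar's origin (where the plate can be), square within 0.06 rad, its middle within 30 mm of the bar's; the hook stands upright on the bench on its handle, at rest, touching no bracket, stop or guard, tip over 35 mm from the eye (x of nose in the frame of stop_bar between 0.008 and 0.0225 m and y of nose in the frame of stop_bar between -0.03 and 0.03 m and angle between the x axis of bracket and the x axis of stop_bar, either way round below 0.06 rad and height (world z) of bracket below 0.004 m and angle between bracket's own z axis and vertical below 0.06 rad and linear speed of each of bracket, hook below 0.01 m/s and height (world z) of hook between -0.004 and 0.006 m and angle between hook's own z axis and vertical below 0.08 rad and horizontal distance between hook_tip and eye above 0.035 m and contact force between hook and bracket below 0.1 N and contact force between hook and stop_bar below 0.1 N and contact force between hook and guard below 0.1 N).
It fails at once if the bracket is pulled against the stop bar with more than 15 N (contact force between bracket and stop_bar above 15 N).
It fails at once if the hook bears on the bracket with more than 25 N (contact force between hook and bracket above 25 N).
It fails at once if the guard is knocked: hook, bracket or robot presses on it with more than 10 N (contact force between any of hook, bracket, the arm, the fingers and guard above 10 N).
It fails at once if the gripper touches the bracket (contact force between any of the fingers, the arm and bracket above 0.5 N).
It fails at once if a bystander is moved by more than 30 mm (distance of any of spare_roller_2, side_cutters, marker_black, tally_counter from where it was at the start of the episode above 0.03 m).
It also fails if it takes over 64 s, if anything falls off the work surface, if the arm or the gripper's body presses on something with over 40 N, if the wrist force passes 120 N, or if a joint passes its speed limit or range.

## Working session

There is one attempt and no reset: what is moved stays moved. The work goes in short steps, Python scripts to look and compute and a tool call to move; the robot and the scene stay as the last step left them, time stands still between calls to the robot, and variables do not carry over. Pictures are saved under pics/ and viewed, at most 10 in all, crops included, and the job is handed in when it is done.

Besides the shell and the picture viewer there is one more tool, called after "Emit:" as name(argument=value, ...) on one line, values as JSON. arm_command: Moves the arm, as the interface text tells. Its arguments: {"type":"object","properties":{"steps":{"type":"array","items":{"type":"array","items":{"type":"number"}}},"force":{"type":"number"}},"required":["steps"]}

```bash
mkdir -p pics; cat > h.py <<'E'
import numpy as np, cv2
from cell import monitor, imaging, job, find_in, trace
def proj(c,P):
    P=np.atleast_2d(P); q=(c["view"][:3,:3]@P.T).T+c["view"][:3,3]; q=q@np.array(c["mtx"]).T; return q[:,:2]/q[:,2:]
def ray(c,u,v,z):
    R=c["view"][:3,:3]; t=c["view"][:3,3]; o=-R.T@t
    d=R.T@np.linalg.solve(np.array(c["mtx"]),[u,v,1]); return o+d*(z-o[2])/d[2]
def save(c,n): cv2.imwrite(n,c["img"][:,:,::-1])
E
python3 - <<'E'
from h import *
np.set_printoptions(precision=1,suppress=True)
s=monitor.read_state(); print(s)
ims=[]
for n in("top","scene"):
    c=imaging.camera(n); ims.append(c["img"]); R=c["view"][:3,:3];print(n,"cam",-R.T@c["view"][:3,3],R.tolist(),c["mtx"][0][0])
    for t in["guard","stop_bar","bracket","hook","spare_roller_2","side_cutters","marker_black","tally_counter","hook_tip"]:
        r=trace(c,t)
        if r:
            a=r[0]; print(t,round(a["p"],2),np.array(a["rect"]),ray(c,a["rect"][0],a["rect"][1],0), cv2.minAreaRect(np.argwhere(a["region"])[:,::-1].astype(np.float32)))
    cv2.imwrite(f"pics/{n}0.png",cv2.resize(c["img"][:,:,::-1],(800,600),interpolation=cv2.INTER_CUBIC))
E
```

```text
{'clock': 0.0, 'joints': array([ 1.3,  0.3,  1.5, -0. ,  1.3, -0.1]), 'qd': array([-0., -0., -0.,  0.,  0.,  0.]), 'effort': array([  0. , -53.2, -35.3,   0.1,   0. ,  -0. ]), 'eef_pos': array([124.1, 535.6, 223.9]), 'eef_rot': array([-3.1, -0. ,  2.9]), 'wrist_force': array([-0. , -0.4,  0.4]), 'moment': array([ 0., -0., -0.]), 'finger_force': 0.0, 'finger_gap': 93.90437611150936}
top cam [391.7 298.5 897.8] [[0.021281755057408827, -0.9995939456870977, -0.01894810405755531], [-0.9894595999799601, -0.01834312803543934, -0.14364271530910705], [0.14323682106628224, 0.021805352544156848, -0.9894481995997826]] 438.29385549235826
guard 0.74 [369.4 211.9  52.   69.9] [483.6  90.7   0. ] ((371.1848449707031, 209.75445556640625), (52.78132247924805, 67.00162506103516), 4.23639440536499)
stop_bar 0.72 [316.1 204.9  12.4  37.8] [496.  199.5   0. ] ((315.0187072753906, 203.12594604492188), (10.936339378356934, 38.20227813720703), 2.8624048233032227)
hook 0.87 [229.8 199.6  78.1  56.5] [503.6 377.5   0. ] ((230.07691955566406, 201.88461303710938), (87.64262390136719, 11.926054000854492), 33.6900
[... 1649 characters left out ...]
   0. ] ((251.5, 182.5), (9.0, 13.0), 90.0)
side_cutters 0.44 [232.9 201.3  24.5  19.4] [608. 273.   0.] ((233.15093994140625, 200.02830505371094), (11.950366973876953, 23.351295471191406), 74.05460357666016)
marker_black 0.54 [266.9 165.2  28.8  14.9] [618.3  76.4   0. ] ((266.47833251953125, 164.4587860107422), (6.2875776290893555, 33.580322265625), 62.241458892822266)
tally_counter 0.68 [188.9 264.3  27.3  25.4] [568.4 498.4   0. ] ((187.30003356933594, 263.1000671386719), (23.702320098876953, 28.174455642700195), 63.43495178222656)
hook_tip 0.75 [252.8 236.2  74.3  34.8] [498.9 362.1   0. ] ((251.8823699951172, 235.52943420410156), (21.3431339263916, 77.1263198852539), 75.96376037597656)
```

```bash
python3 - <<'E'
import cv2
a=cv2.imread("pics/top0.png");b=cv2.imread("pics/scene0.png")
# crops: top cols 180..420 rows 120..270 ; scene cols 190..350 rows 130..280 (orig px)
f=800/512
A=a[int(120*f):int(270*f),int(180*f):int(420*f)];B=b[int(130*f):int(280*f),int(180*f):int(360*f)]
cv2.imwrite("pics/topc.png",cv2.resize(A,(800,500),interpolation=cv2.INTER_CUBIC));cv2.imwrite("pics/scc.png",cv2.resize(B,(720,600),interpolation=cv2.INTER_CUBIC))
E
```

```text
(no output)
```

View pics/topc.png

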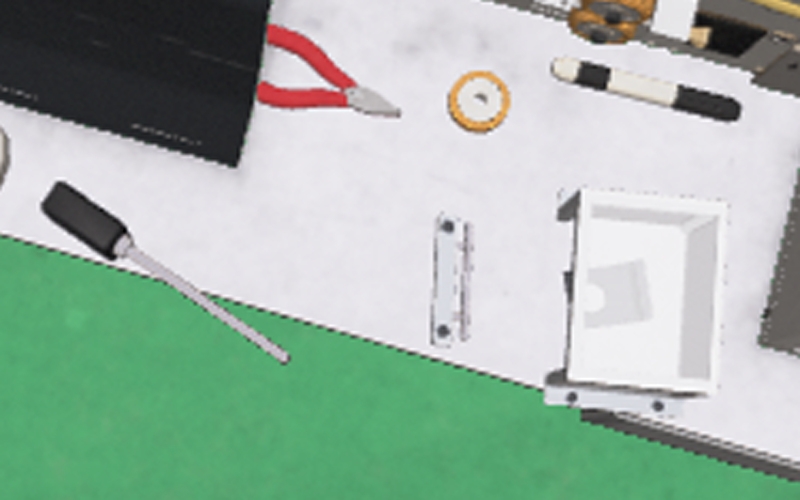

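View pics/scc.png

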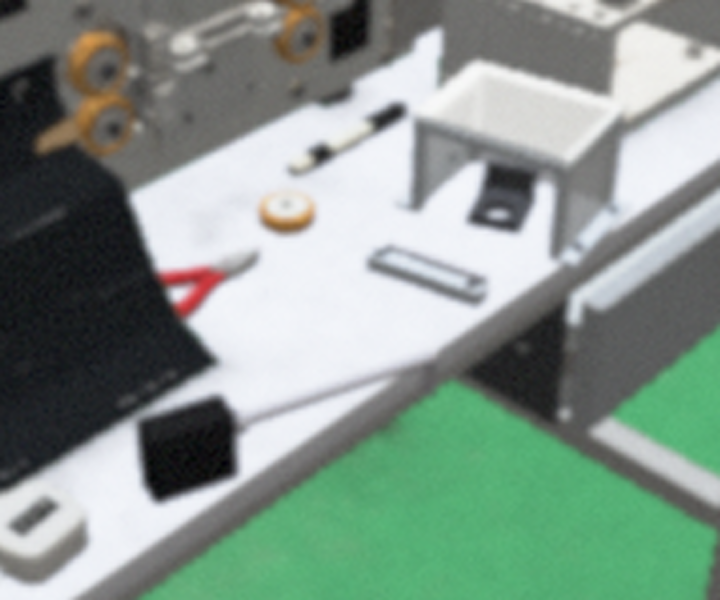

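The top view shows the hook (handle at about (206,186), tip near (266,228)), the bar at (315,203) and the guard with its mouth facing +y. A black solid stands beside the handle. The scene view shows the bracket with its eye, at crop (497,212). Next I'll fit poses and get the height of the black body.

```bash
cat >> h.py <<'E'
from scipy.optimize import least_squares
def T(p,pts): # p=(x,y,yaw)
    c,s=np.cos(p[2]),np.sin(p[2]); pts=np.array(pts,float)
    return np.c_[p[0]+c*pts[:,0]-s*pts[:,1],p[1]+s*pts[:,0]+c*pts[:,1],pts[:,2]]
def fit(p0,obs): # obs: list (cam, local pt, (u,v))
    f=lambda p:np.concatenate([(proj(c,T(p,[l]))[0]-np.array(o)) for c,l,o in obs])
    r=least_squares(f,p0,loss="soft_l1",x_scale=[10,10,.1]); return r.x,f(r.x)
def tri(cs,uv):
    def f(P): return np.concatenate([proj(c,P)[0]-u for c,u in zip(cs,uv)])
    r=least_squares(f,[450,250,30.]); return r.x,r.fun
E
cat > m.py <<'E'
from h import *
np.set_printoptions(precision=2,suppress=True)
t=imaging.camera("top"); s=imaging.camera("scene")
tp=lambda a,b:np.array([180+a/3.333,120+b/3.333]); sp=lambda a,b:np.array([180+a/4,130+b/4])
print("black corner",tri([t,s],[tp(238,165),sp(215,362)]))
print("black upper",tri([t,s],[tp(270,0),sp(120,180)]))
G=[(t,(-42,55,76),tp(568,380)),(t,(-42,-55,76),tp(581,188)),(t,(42,-55,76),tp(728,203)),(t,(42,55,76),tp(717,395)),
(s,(-42,-55,76),sp(415,118)),(s,(-42,55,76),sp(570,165)),(s,(42,55,76),sp(620,103)),(s,(42,-55,76),sp(480,62)),(s,(-42,-55,0),sp(413,208)),(s,(-42,55,0),sp(558,255))]
for y0 in(-1.57,):
    # y sign: -x points out (+y world): yaw~-90
    g,r=fit([490,90,y0],[(c,l,o) for c,l,o in G]); print("guard",g,r)
    G2=[(c,(l[0],-l[1],l[2]),o) for c,l,o in G]; g2,r2=fit([490,90,y0],G2); print("guard flipped",g2,r2)
for nm,z in(("hook",0),):
    a=trace(t,"hook")[0]["region"]; v,u=np.nonzero(a); 
    print("handle top",ray(t,*tp(85,215),46), "tip end at z30",ray(t,*tp(285,358),30), "rod start",ray(t,*tp(125,243),30))
E1=ray(s,*sp(497,212),8); print("eye scene",E1,"eye top",ray(t,*tp(597,297),8))
B=[(t,(-6,40,12),tp(432,343)),(t,(-6,-40,12),tp(437,212)),(t,(6,-40,12),tp(459,214)),(t,(6,40,12),tp(452,345))]
print("bar",fit([496,199,-1.57],B))
print("plate face top", ray(t,*tp(473,225),11),ray(t,*tp(468,338),11))
E
python3 m.py
```

```text
black corner (array([567.48, 334.1 ,  -2.11]), array([ 0.13,  0.29, -0.35, -0.07]))
black upper (array([644.42, 313.46,  88.97]), array([ 0.62,  1.22, -1.61, -0.37]))
guard [570.93  97.25  -1.53] [   0.43  -99.22   -0.46   14.97    0.15    9.41   -0.41 -104.84    8.23
    0.24  -69.13  -20.59  -67.7   -17.86    4.16    0.38    7.46    2.93
  -65.71  -18.57]
guard flipped [483.5   98.42  -1.64] [-0.17  1.12 -0.27  0.75  0.17  0.26  0.51  0.91 -1.36 -2.39 -0.85 -2.1
  1.05 -0.72 -1.73 -1.12 -1.69  0.11 -0.54  1.22]
handle top [526.96 422.38  46.  ] tip end at z30 [445.8  302.47  30.  ] rod start [512.9  399.95  30.  ]
eye scene [482.22 122.69   8.  ] eye top [488.11 113.21   8.  ]
bar (array([568.42, 206.32,  -1.52]), array([  0.06, -72.72,   0.39,   4.84,  -0.32,   4.05,  -0.13, -73.52]))
plate face top [530.65 188.96  11.  ] [461.31 191.94  11.  ]
```

```bash
cat > m2.py <<'E'
from h import *
np.set_printoptions(precision=2,suppress=True)
t=imaging.camera("top"); s=imaging.camera("scene")
tp=lambda a,b:np.array([180+a/3.333,120+b/3.333]); sp=lambda a,b:np.array([180+a/4,130+b/4])
B=[(t,(-6,-40,12),tp(432,343)),(t,(-6,40,12),tp(437,212)),(t,(6,40,12),tp(459,214)),(t,(6,-40,12),tp(452,345)),
 (s,(6,40,12),sp(388,246)),(s,(-6,40,12),sp(370,262)),(s,(-6,-40,12),sp(470,294)),(s,(6,-40,12),sp(487,286))]
print("bar",*fit([496,199,-1.57],B))
H=[(t,(25,0,30),tp(127,244)),(t,(145,0,30),tp(284,357)),(t,(-25,11,46),tp(65,181)),(t,(-25,-11,46),tp(42,208)),(t,(25,-11,46),tp(105,258)),(t,(25,11,46),tp(130,232)),
(s,(-25,-11,46),sp(137,420)),(s,(25,-11,46),sp(220,396)),]
print("hook",*fit([527,422,-2.2],H))
H[6:]=[]
print("hook",*fit([527,422,-2.2],H))
a=cv2.resize(t["img"][185:245,300:400,::-1],(800,480),interpolation=cv2.INTER_CUBIC)   # 8x
b=cv2.resize(s["img"][145:215,265:345,::-1],(640,560),interpolation=cv2.INTER_CUBIC)
cv2.imwrite("pics/zt.png",a);cv2.imwrite("pics/zs.png",b)
E
python3 m2.py
```

```text
bar [496.28 206.42  -1.63] [-0.42  0.53  0.45  0.78 -0.27  0.61 -0.47  0.38 -4.32 -1.13 -2.28 -2.85
  1.17 -0.87 -0.78 -1.33]
hook [526.55 421.73  -2.17] [-1.19 -0.07  0.46  0.93 -0.47 -1.29 -0.22 -0.47  1.17 -0.9   0.3  -2.11
  2.22  3.55  4.42  2.27]
hook [525.16 421.83  -2.16] [-1.2   0.53  0.73  1.16 -0.64 -0.54 -0.32  0.33  1.19 -0.26  0.25 -1.52]
```

View pics/zt.png

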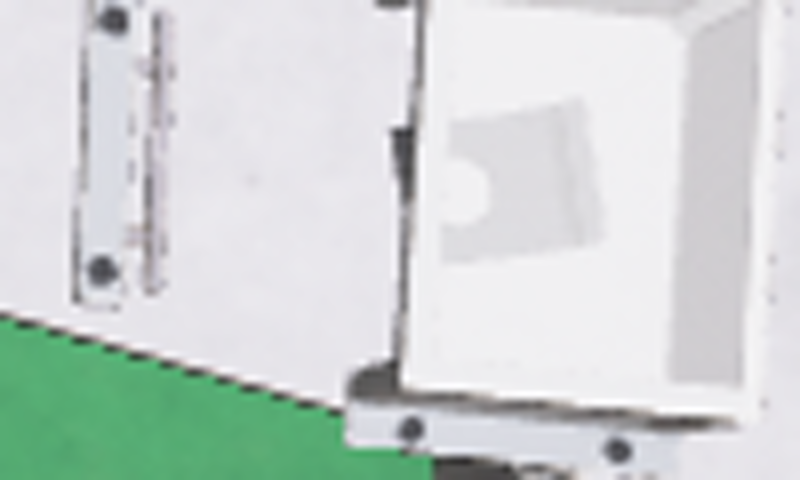

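View pics/zs.png

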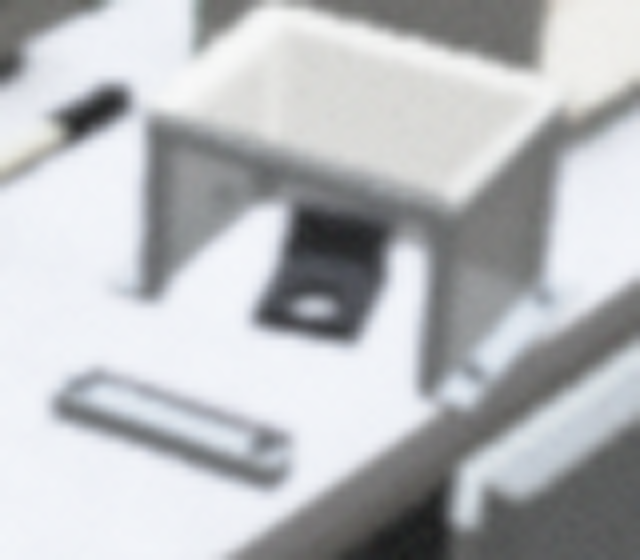

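```bash
cat > m3.py <<'E'
from h import *
np.set_printoptions(precision=2,suppress=True)
t=imaging.camera("top"); s=imaging.camera("scene")
tz=lambda a,b:np.array([300+(a+.5)/8-.5,185+(b+.5)/8-.5]); sz=lambda a,b:np.array([265+(a+.5)/8-.5,145+(b+.5)/8-.5])
O=[(t,(-8,0,4),tz(455,192)),(t,(22,18,26),tz(585,98)),(t,(22,-18,26),tz(605,240)),(t,(-22,18,8),tz(393,130)),
(s,(-8,0,4),sz(318,305)),(s,(-22,18,0),sz(257,322)),(s,(-22,-18,0),sz(354,341))]
g=np.array([483.5,98.4,-1.64])
for sub in (O,O[:4],O[4:]):
    b,r=fit([484,105,-1.4],sub); e=T(b,[(-8,0,8)])[0]; print("br",b,"eye",e[:2]); print(r)
    R=np.array([[np.cos(g[2]),np.sin(g[2])],[-np.sin(g[2]),np.cos(g[2])]]); print("eye in guard",R@(e[:2]-g[:2]),"mouth -42")
# guard & bar fit with zoom (systematic camera offsets)
Gs=[(s,(-42,55,76),sz(152,115)),(s,(-42,-55,76),sz(450,205)),(s,(-42,55,0),sz(150,297)),(s,(-42,-55,0),sz(430,395))]
Gt=[(t,(-42,-55,76),tz(402,388)),(t,(-42,55,76),tz(428,-2)),(t,(42,-55,76),tz(748,425))]
print("G scene",*fit(g,Gs)); print("G top",*fit(g,Gt))
Bs=[(s,(-6,40,12),sz(58,395)),(s,(-6,-40,12),sz(275,470)),(s,(6,-40,12),sz(288,435)),(s,(6,40,12),sz(95,372))]
Bt=[(t,(-6,-40,12),tz(76,300)),(t,(-6,40,12),tz(90,-3)),(t,(6,-40,12),tz(122,303)),(t,(6,40,12),tz(138,2))]
print("B scene",*fit([496,206,-1.63],Bs)); print("B top",*fit([496,206,-1.63],Bt))
for p in((160,290),(175,20)): print("plate",ray(t,*tz(*p),11))
print("black edge at z0",ray(t,180,150,0),ray(t,251.4,169.5,0))
E
python3 m3.py
```

```text
br [489.6  108.84  -1.4 ] eye [488.21 116.72]
[ 0.54  0.66 -0.29  0.11  0.64  0.12  0.28  0.57 -1.33 -0.09 -1.77  0.59
 -0.48  0.68]
eye in guard [-18.6    3.44] mouth -42
br [490.43 109.58  -1.43] eye [489.29 117.5 ]
[ 0.16  0.13 -0.33 -0.01  0.04  0.08  0.13 -0.21]
eye in guard [-19.45   4.46] mouth -42
br [486.39 105.41  -1.47] eye [485.6  113.37]
[ 0.09 -0.44 -0.56 -0.09  0.43  0.51]
eye in guard [-15.08   1.06] mouth -42
G scene [479.64  99.12  -1.71] [-0.09 -2.26  0.42 -0.2  -0.72 -0.04  0.24  1.92]
G top [485.95 100.65  -1.65] [-0.82  0.69 -0.17 -8.48  1.29  0.4 ]
B scene [493.1  206.93  -1.68] [-0.21 -1.28  0.31  0.2   1.22  2.18 -2.17 -0.61]
B top [497.86 207.35  -1.62] [-0.14  0.63  0.1  -0.55  0.06  0.65 -0.02 -0.8 ]
plate [462.49 193.66  11.  ]
plate [531.55 189.93  11.  ]
black edge at z0 [606.86 485.77   0.  ] [567.7  334.33   0.  ]
```

```bash
cat >> h.py <<'E'
from scipy.spatial.transform import Rotation as Ro
def rel(x,y,z,yaw):
    s=monitor.read_state(); R=Ro.from_euler("xyz",s["eef_rot"]); d=R.inv().apply(np.array([x,y,z])-s["eef_pos"])
    Rt=Ro.from_euler("xyz",[np.pi,0,yaw]); return np.r_[d,np.degrees((R.inv()*Rt).as_rotvec())].round(2)
E
python3 -c "
from h import *
s=monitor.read_state();print(s['eef_rot'],s['eef_pos'])
print(rel(525.5,421.8,120,0.977),rel(525.5,421.8,25,0.977))"
```

```text
[-3.14151867e+00 -2.74652241e-05  2.91383291e+00] [124.18697159 535.77108063 224.41599532]
[-416.69  -20.41  104.41   -0.      0.    110.97] [-416.69  -20.4   199.41   -0.      0.    110.97]
```

Emit:
arm_command(steps=[[0.6, -60, -3, 10, 10], [0.6, -120, -6, 20, 20], [0.6, -170, -8, 30, 30], [0.6, -220, -11, 40, 40], [0.6, -270, -13, 50, 50], [0.6, -320, -16, 60, 60], [0.6, -360, -18, 70, 70], [0.6, -390, -19, 75, 80], [0.6, -416.7, -20.4, 80, 90], [0.6, -416.7, -20.4, 80, 100], [0.6, -416.7, -20.4, 85, 111], [0.6, -416.7, -20.4, 90, 111], [0.6, -416.7, -20.4, 90, 111], [0.6, -416.7, -20.4, 90, 111], [0.6, -416.7, -20.4, 90, 111]], force=50)

```text
clock: 3.22
eef_pos: [525.6, 421.9, 134.7]
eef_rot: [3.141, -0.0, 0.978]
wrist_force: [0.5, -0.0, -0.3]
finger_gap: 56.1
finger_force: 0.0
```

```bash
python3 - <<'E'
from h import *
np.set_printoptions(precision=2,suppress=True)
s=monitor.read_state();print(s['eef_rot'],s['eef_pos'],s['joints'],s['finger_gap'],s['wrist_force'])
print(rel(525.5,421.8,25,.977))
c=imaging.camera("scene"); t=imaging.camera("top")
a=c["img"][150:290,150:320,::-1]; b=t["img"][130:260,170:310,::-1]
a=cv2.resize(a,(400,330),interpolation=3);b=cv2.resize(b,(400,330),interpolation=3)
cv2.imwrite("pics/h1.png",np.hstack([a,b]))
E
```

```text
[ 3.14 -0.    0.98] [525.56 421.88 134.67] [ 0.62  0.65  1.22 -0.    1.27  1.22] 56.07420575837789 [ 0.49 -0.04 -0.32]
[ -0.12  -0.01 109.67   0.01  -0.01   0.05]
```

View pics/h1.png

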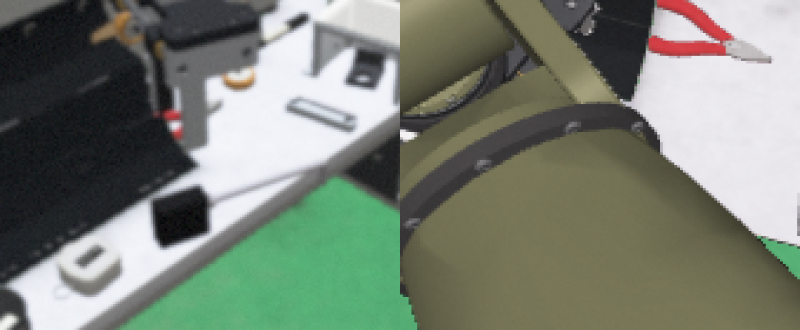

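The scene crop shows the gripper above the black handle at about (180,215), with the rod running to (325,165). The arm blocks the top view. I'll descend now.

Emit:
arm_command(steps=[[0.6, 0, 0, 20, 0], [0.6, 0, 0, 40, 0], [0.6, 0, 0, 55, 0], [0.6, 0, 0, 65, 0], [0.6, 0, 0, 75, 0], [0.6, 0, 0, 75, 0]])

```text
clock: 4.08
eef_pos: [525.3, 421.7, 58.7]
eef_rot: [-3.141, 0.001, 0.976]
wrist_force: [-0.1, -0.5, 0.2]
finger_gap: 56.7
finger_force: 0.0
```

Emit:
arm_command(steps=[[0.6, 0, 0, 10, 0], [0.6, 0, 0, 20, 0], [0.6, 0, 0, 30, 0], [0.6, 0, 0, 33, 0], [0.6, 0, 0, 33, 0], [0.4, 0, 0, 33, 0], [0.25, 0, 0, 33, 0], [0.15, 0, 0, 33, 0], [0.05, 0, 0, 33, 0], [0.0, 0, 0, 33, 0], [0.0, 0, 0, 33, 0], [0.0, 0, 0, 33, 0]])

```text
clock: 5.58
eef_pos: [525.5, 421.9, 26.5]
eef_rot: [3.142, -0.0, 0.976]
wrist_force: [-0.9, 0.3, 1.7]
finger_gap: 21.7
finger_force: 50.0
```

```bash
python3 - <<'E'
from h import *
np.set_printoptions(precision=2,suppress=True)
s=monitor.read_state();print(s['eef_rot'],s['eef_pos'],s['finger_gap'],s['finger_force'],s['wrist_force'])
c=imaging.camera("scene"); r=trace(c,"hook")
if r: print(r[0]["p"],r[0]["rect"])
cv2.imwrite("pics/h2.png",cv2.resize(c["img"][150:290,150:350,::-1],(800,560),interpolation=3))
E
```

```text
[ 3.14 -0.    0.98] [525.54 421.86  26.55] 21.6635916304704 49.98697221279144 [-0.9   0.27  1.67]
0.58 [253.6, 237.0, 72.2, 33.4]
```

View pics/h2.png

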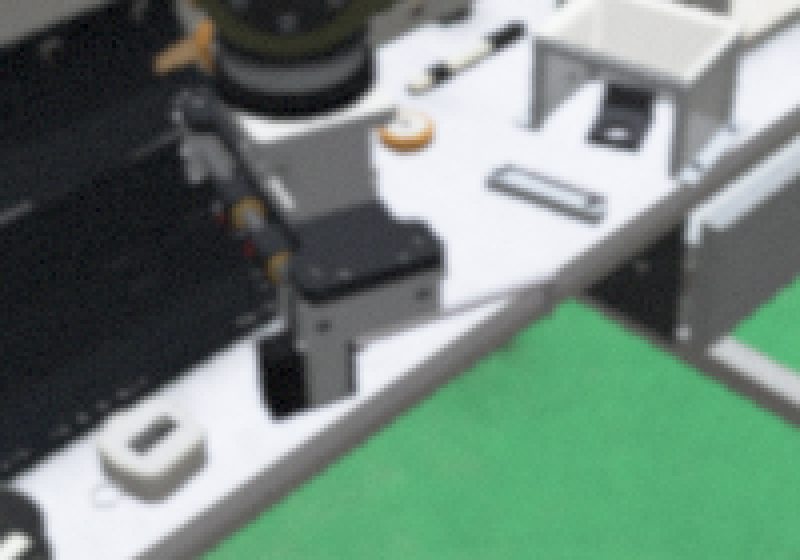

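The hook is gripped: gap 21.7 mm, and the finger is on the handle at about (330,370) in the crop. Next I'll lift and move in front of the mouth.

```bash
python3 -c "
from h import *
print(rel(500,312,87,1.512),rel(500,312,50,1.512))"
```

```text
[-1.0532e+02  4.0330e+01 -6.0440e+01  0.0000e+00 -1.0000e-02 -3.0680e+01] [-1.0533e+02  4.0330e+01 -2.3440e+01  0.0000e+00 -1.0000e-02 -3.0680e+01]
```

Emit:
arm_command(steps=[[0, 0, 0, -15, 0], [0, 0, 0, -35, 0], [0, 0, 0, -55, 0], [0, -10, 4, -60, -4], [0, -30, 11, -60, -10], [0, -50, 19, -60, -16], [0, -70, 27, -60, -22], [0, -90, 34, -60, -27], [0, -105.3, 40.3, -60, -30.7], [0, -105.3, 40.3, -50, -30.7], [0, -105.3, 40.3, -35, -30.7], [0, -105.3, 40.3, -25, -30.7], [0, -105.3, 40.3, -24, -30.7], [0, -105.3, 40.3, -24, -30.7], [0, -105.3, 40.3, -24, -30.7]], force=60)

```text
clock: 7.55
eef_pos: [500.2, 312.2, 50.8]
eef_rot: [3.141, -0.0, 1.512]
wrist_force: [-0.6, -0.9, -1.1]
finger_gap: 21.7
finger_force: 60.0
```

```bash
python3 - <<'E'
from h import *
np.set_printoptions(precision=2,suppress=True)
s=monitor.read_state();print(s['eef_rot'],s['eef_pos'],s['finger_gap'],s['finger_force'],s['wrist_force'])
t=imaging.camera("top");c=imaging.camera("scene")
for k in(t,c):
    for n in("hook","bracket"):
        r=trace(k,n)
        if r: print(n,r[0]["p"],np.array(r[0]["rect"]))
b=t["img"][180:250,270:400,::-1]; a=c["img"][145:215,245:345,::-1]
cv2.imwrite("pics/h3.png",np.vstack([cv2.resize(b,(520,280),interpolation=3),cv2.resize(a,(520,364),interpolation=3)])[:600])
np.savez("k.npz",t=t["img"],c=c["img"])
E
```

```text
[ 3.14 -0.    1.51] [500.16 312.16  50.81] 21.662068756340613 59.98501360416412 [-0.61 -0.92 -1.14]
hook 0.87 [270.8 204.2  31.5  33.3]
bracket 0.64 [307.7 178.2  12.2  14.3]
```

View pics/h3.png

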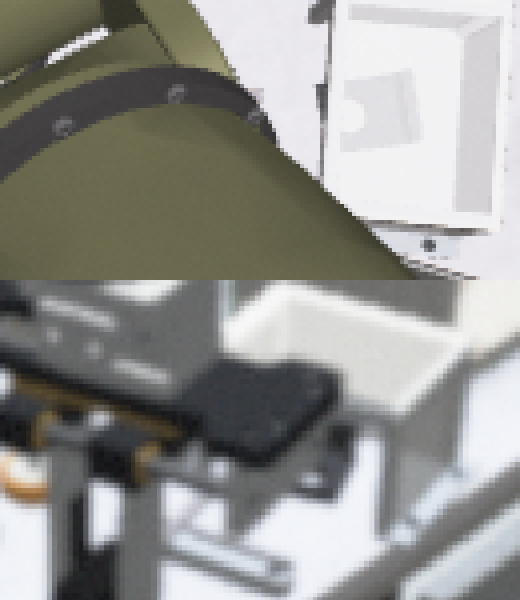

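Both views of the tip are blocked by the arm. I'll swing the hook out to two clear headings to calibrate hand to camera.

```bash
python3 -c "
from h import *
print(rel(470,320,80,np.pi-1.0).tolist(),rel(470,320,80,np.pi-.5).tolist())"
```

```text
[6.21, -30.41, -29.41, 0.01, -0.0, -36.06] [6.21, -30.41, -29.41, 0.01, -0.0, -64.71]
```

Emit:
arm_command(steps=[[0, 0, 0, -20, 0], [0, 2, -8, -29.4, -9], [0, 4, -18, -29.4, -18], [0, 6.2, -30.4, -29.4, -27], [0, 6.2, -30.4, -29.4, -36], [0, 6.2, -30.4, -29.4, -36], [0, 6.2, -30.4, -29.4, -36]])

```text
clock: 8.72
eef_pos: [470.1, 319.9, 79.9]
eef_rot: [3.142, -0.0, 2.137]
wrist_force: [0.4, -0.1, -2.5]
finger_gap: 21.8
finger_force: 60.0
```

```bash
cat > m4.py <<'E'
from h import *
import sys
np.set_printoptions(precision=2,suppress=True)
s=monitor.read_state(); t=imaging.camera("top"); c=imaging.camera("scene")
print(s['eef_rot'],s['eef_pos'])
h=s['eef_rot'][2]-np.pi; p=s['eef_pos']; d=np.array([np.cos(h),np.sin(h),0])
rods=[]
for k,n in((t,"top"),(c,"scene")):
    r=trace(k,"hook")
    end=p+d*148.5+[0,0,3.5]; print(n,"pred end px",proj(k,end)[0],"tip",proj(k,p+d*145+[0,0,-25])[0])
    for q in r[:2]: 
        v,u=np.nonzero(q["region"]); P=np.c_[u,v]; a=proj(k,p+d*60+[0,0,3.5])[0]; e=proj(k,end)[0]-a; L=np.linalg.norm(e); e/=L; w=(P-a)@e; l=(P-a)@[-e[1],e[0]]
        m=(w>.3*L)&(w<.9*L); print(n,q["p"],"end excess px",w.max()-L,"lateral px",l[m].mean() if m.any() else None, m.sum(),"px/mm",L/88.5)
    np.save(f"pics/{n}_{sys.argv[1]}.npy",k["img"])
E
python3 m4.py A
```

```text
[ 3.14 -0.    2.14] [470.07 319.92  79.87]
top pred end px [323.68 171.6 ] tip [320.29 175.27]
top 0.18 end excess px -115.69924174481682 lateral px None 0 px/mm 0.5281973950787927
scene pred end px [268.76 163.91] tip [268.77 174.61]
scene 0.94 end excess px -12.433795565410751 lateral px 1.8489624335049577 4 px/mm 0.22591057227871314
```

Emit:
arm_command(steps=[[0, 0, 0, 0, -9], [0, 0, 0, 0, -18], [0, 0, 0, 0, -28.6], [0, 0, 0, 0, -28.6], [0, 0, 0, 0, -28.6]])

```text
clock: 9.55
eef_pos: [470.0, 319.9, 79.8]
eef_rot: [-3.142, -0.0, 2.635]
wrist_force: [-0.5, 0.1, -2.0]
finger_gap: 21.1
finger_force: 60.0
```

```bash
python3 m4.py B; python3 - <<'E'
import numpy as np,cv2
ims=[cv2.resize(np.load(f"pics/top_{x}.npy")[110:230,240:350,::-1],(400,436),interpolation=3) for x in "AB"]
cv2.imwrite("pics/ab.png",np.hstack(ims))
E
```

```text
[-3.14 -0.    2.64] [469.99 319.93  79.82]
top pred end px [295.61 145.25] tip [293.8  150.34]
top 0.51 end excess px -2.326472567809944 lateral px -0.07788519468894783 52 px/mm 0.5199408183224498
top 0.24 end excess px 0.7341915914788899 lateral px -16.434041223500657 249 px/mm 0.5199408183224498
scene pred end px [239.8 168.7] tip [240.92 179.41]
scene 0.71 end excess px -20.191403858947616 lateral px None 0 px/mm 0.2928811105307637
```

View pics/ab.png

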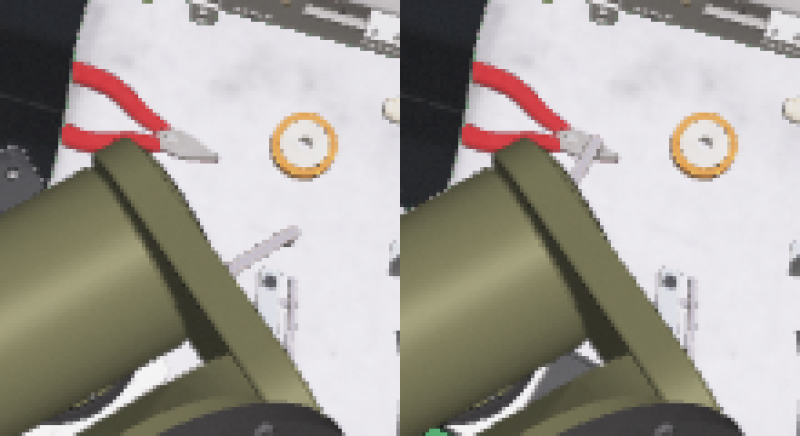

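In both panels the rod end is visible, at crop (299,231) and (195,137). Against the prediction, the camera bias is about (-1.4, +0.8) mm and the hook reach L is about 144.4 mm. I'll go back to the approach pose.

```bash
python3 -c "
from h import *
print(rel(502,318,46,1.512).tolist())"
```

```text
[-29.01, 13.73, 33.84, -0.0, 0.0, 64.52]
```

Emit:
arm_command(steps=[[0, -5, 2, 0, 10], [0, -10, 5, 0, 20], [0, -15, 8, 0, 30], [0, -20, 10, 0, 40], [0, -25, 12, 0, 50], [0, -29, 13.7, 0, 60], [0, -29, 13.7, 5, 64.5], [0, -29, 13.7, 20, 64.5], [0, -29, 13.7, 33.8, 64.5], [0, -29, 13.7, 33.8, 64.5], [0, -29, 13.7, 33.8, 64.5]])

```text
clock: 11.12
eef_pos: [502.1, 318.1, 46.1]
eef_rot: [3.142, -0.0, 1.515]
wrist_force: [0.9, -0.9, -2.1]
finger_gap: 21.9
finger_force: 60.0
```

```bash
python3 -c "
from h import *
s=monitor.read_state();print(s['eef_pos'],s['eef_rot'],s['wrist_force'])
print(rel(498.5,261.2,46,1.512).tolist())"
```

```text
[502.07412169 318.08194065  46.13167616] [ 3.14152294e+00 -4.02342592e-06  1.51450041e+00] [ 0.85587108 -0.85819245 -2.06592282]
[-56.99, -0.37, 0.13, 0.0, -0.0, 0.14]
```

Move in, then lower to a tip height of about 12 mm, above the foot's 8 mm top face.

Emit:
arm_command(steps=[[0, -10, 0, 0, 0], [0, -25, -0.2, 0, 0], [0, -40, -0.2, 0, 0], [0, -52, -0.3, 0, 0], [0, -57, -0.4, 0, 0], [0, -57, -0.4, 4, 0], [0, -57, -0.4, 9, 0], [0, -57, -0.4, 9, 0], [0, -57, -0.4, 9, 0]])

```text
clock: 12.25
eef_pos: [498.3, 261.4, 37.0]
eef_rot: [-3.141, 0.0, 1.514]
wrist_force: [0.1, -0.5, -2.4]
finger_gap: 21.5
finger_force: 60.0
```

```bash
python3 - <<'E'
from h import *
s=monitor.read_state();print(s['eef_pos'],s['eef_rot'],s['wrist_force'],s['moment'])
t=imaging.camera("top");c=imaging.camera("scene")
b=t["img"][185:245,320:400,::-1]; a=c["img"][145:215,265:345,::-1]
cv2.imwrite("pics/in.png",np.hstack([cv2.resize(b,(400,350),interpolation=3),cv2.resize(a,(400,350),interpolation=3)]))
E
```

```text
[498.31575562 261.35722545  36.96741194] [-3.14148009e+00  1.43109476e-05  1.51438012e+00] [ 0.13798706 -0.48549446 -2.37518146] [-0.1226027   0.02022998  0.01669346]
```

View pics/in.png

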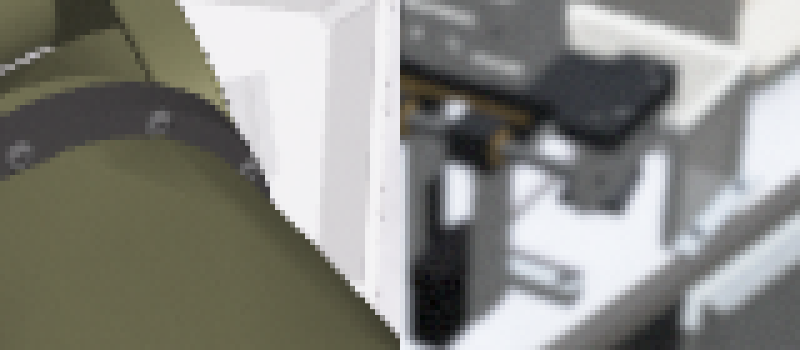

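Both the arm and the gripper hide the eye, so I'll dip by feel in small steps.

Emit:
arm_command(steps=[[0, 0, 0, 1, 0], [0, 0, 0, 2, 0], [0, 0, 0, 3, 0], [0, 0, 0, 4, 0], [0, 0, 0, 5, 0], [0, 0, 0, 5, 0]])

```text
clock: 13.1
eef_pos: [498.3, 261.1, 31.9]
eef_rot: [-3.141, 0.0, 1.514]
wrist_force: [-0.9, -0.2, -1.4]
finger_gap: 21.9
finger_force: 60.0
```

Emit:
arm_command(steps=[[0, 0, 0, 0.5, 0], [0, 0, 0, 1, 0], [0, 0, 0, 1.5, 0], [0, 0, 0, 2, 0], [0, 0, 0, 2, 0]])

```text
clock: 13.72
eef_pos: [498.3, 261.1, 30.0]
eef_rot: [-3.142, 0.0, 1.514]
wrist_force: [-0.1, -0.2, -1.2]
finger_gap: 21.2
finger_force: 60.0
```

Emit:
arm_command(steps=[[0, 0, 0, 0.5, 0], [0, 0, 0, 1, 0], [0, 0, 0, 1.5, 0], [0, 0, 0, 2, 0], [0, 0, 0, 2, 0]])

```text
clock: 14.35
eef_pos: [498.3, 261.1, 28.0]
eef_rot: [-3.142, 0.0, 1.514]
wrist_force: [1.1, -0.4, -1.1]
finger_gap: 21.4
finger_force: 60.0
```

There is no contact and the tip is at about 3 mm, so it is in the eye. I'll start the drag.

Emit:
arm_command(steps=[[0, 1, 0, 0, 0], [0, 2, 0, 0, 0], [0, 3, 0, 0, 0], [0, 4, 0, 0, 0], [0, 5, 0, 0, 0], [0, 6, 0, 0, 0], [0, 7, 0, 0, 0], [0, 8, 0, 0, 0], [0, 9, 0, 0, 0], [0, 10, 0, 0, 0]])

```text
clock: 15.6
eef_pos: [498.9, 271.2, 28.1]
eef_rot: [3.142, 0.0, 1.514]
wrist_force: [-0.0, -1.8, -1.9]
finger_gap: 21.5
finger_force: 60.0
```

Emit:
arm_command(steps=[[0, 2, 0, 0, 0], [0, 4, 0, 0, 0], [0, 6, 0, 0, 0], [0, 8, 0, 0, 0], [0, 10, 0, 0, 0], [0, 12, 0, 0, 0], [0, 14, 0, 0, 0], [0, 16, 0, 0, 0], [0, 18, 0, 0, 0], [0, 20, 0, 0, 0], [0, 22, 0, 0, 0], [0, 24, 0, 0, 0], [0, 26, 0, 0, 0], [0, 28, 0, 0, 0], [0, 30, 0, 0, 0], [0, 32, 0, 0, 0], [0, 34, 0, 0, 0], [0, 35, 0, 0, 0], [0, 35, 0, 0, 0]])

```text
clock: 17.98
eef_pos: [500.9, 306.2, 28.0]
eef_rot: [3.142, -0.0, 1.514]
wrist_force: [1.0, -0.8, -2.4]
finger_gap: 21.6
finger_force: 60.0
```

```bash
python3 - <<'E'
from h import *
np.set_printoptions(precision=2,suppress=True)
F=[]
for i in range(6):
    t=imaging.camera("scene" if i else "top"); F.append(monitor.read_state()["wrist_force"])
    if i in(0,5):
        for n in("bracket","hook","stop_bar"):
            r=trace(t,n)
            if r: print(i,n,r[0]["p"],np.array(r[0]["rect"]))
    if i==0: T0=t
print(np.array(F).mean(0),np.array(F).std(0),monitor.read_state()["eef_pos"])
b=T0["img"][175:245,290:390,::-1]; a=t["img"][145:215,265:345,::-1]
cv2.imwrite("pics/mid.png",np.hstack([cv2.resize(b,(400,280),interpolation=3),cv2.resize(a,(400,280),interpolation=3)]))
E
```

```text
0 stop_bar 0.73 [373.6 146.9  57.4  11.2]
5 bracket 0.75 [187.6 264.1  28.7  25.7]
5 hook 0.9 [274.1 212.2  27.9  33.5]
5 stop_bar 0.57 [291.9 199.1  24.2  10.7]
[-0.19 -0.77 -1.74] [0.33 0.5  0.47] [500.92 306.09  28.03]
```

```bash
python3 - <<'E'
from h import *
z=np.load("k.npz")["t"]  # earlier top with bracket visible under the guard
t=imaging.camera("top")
g=lambda im:im[196:218:2,350:380:2].mean(2).astype(int)
print(g(z));print(g(t["img"]))
E
```

```text
[[236 182 241 242 242 242 242 242 243 242 242 242 242 242 242]
 [235 193 241 239 243 242 242 242 236 227 225 226 242 242 242]
 [214 196 241 228 225 225 225 225 224 223 219 226 242 242 242]
 [ 86 215 240 228 225 225 225 225 225 224 217 226 241 242 242]
 [ 88 234 240 231 225 225 225 225 226 225 218 226 237 242 242]
 [ 81 237 240 242 242 235 226 226 225 226 219 225 234 242 242]
 [109 237 240 242 242 243 224 225 225 225 219 225 231 242 242]
 [145 238 240 242 242 242 225 225 226 225 219 226 226 242 242]
 [152 238 240 242 242 224 225 225 226 225 222 220 226 242 242]
 [140 238 240 226 225 225 225 225 225 226 224 218 226 242 242]
 [124 239 242 226 225 226 226 226 230 234 239 242 242 242 242]]
[[ 91 176 241 242 242 242 242 243 243 242 242 242 242 242 242]
 [ 90 190 240 239 242 243 243 243 243 243 242 242 242 242 242]
 [ 91 194 241 242 242 242 242 242 243 242 242 242 242 242 242]
 [ 92 215 241 242 242 242 242 242 242 242 242 242 242 242 242]
 [ 87 235 241 242 242 242 242 242 242 242 242 242 242 242 242]
 [ 87 237 241 242 242 242 242 242 242 242 242 242 242 242 242]
 [ 78 237 241 242 242 243 242 242 242 243 242 242 242 242 242]
 [ 65 238 240 242 242 242 242 243 242 243 242 242 242 242 242]
 [ 79 238 241 242 242 242 242 242 242 242 243 242 242 242 242]
 [ 81 238 240 242 242 242 242 242 242 242 242 242 242 242 242]
 [125 239 241 242 242 242 242 242 242 242 242 242 242 242 242]]
```

The bracket has left the guard. I'll now approach the plate slowly.

Emit:
arm_command(steps=[[0, 1, 0, 0, 0], [0, 2, 0, 0, 0], [0, 3, 0, 0, 0], [0, 4, 0, 0, 0], [0, 5, 0, 0, 0], [0, 6, 0, 0, 0], [0, 6.5, 0, 0, 0], [0, 7, 0, 0, 0], [0, 7.5, 0, 0, 0], [0, 8, 0, 0, 0]])

```text
clock: 19.88
eef_pos: [501.4, 314.1, 28.0]
eef_rot: [-3.142, 0.0, 1.514]
wrist_force: [-0.3, -1.3, -1.6]
finger_gap: 21.5
finger_force: 60.0
```

Emit:
arm_command(steps=[[0, 0.3, 0, 0, 0], [0, 0.6, 0, 0, 0], [0, 0.9, 0, 0, 0], [0, 1.2, 0, 0, 0], [0, 1.5, 0, 0, 0], [0, 1.8, 0, 0, 0], [0, 2.1, 0, 0, 0], [0, 2.4, 0, 0, 0]])

```text
clock: 20.88
eef_pos: [501.5, 316.5, 28.1]
eef_rot: [3.142, -0.0, 1.514]
wrist_force: [0.0, -1.0, -1.8]
finger_gap: 21.8
finger_force: 60.0
```

Emit:
arm_command(steps=[[0, 0.3, 0, 0, 0], [0, 0.6, 0, 0, 0], [0, 0.9, 0, 0, 0], [0, 1.2, 0, 0, 0], [0, 1.5, 0, 0, 0], [0, 1.8, 0, 0, 0], [0, 2.0, 0, 0, 0]])

```text
clock: 21.75
eef_pos: [501.6, 318.5, 28.0]
eef_rot: [3.142, -0.0, 1.514]
wrist_force: [0.1, -1.6, -2.0]
finger_gap: 21.7
finger_force: 60.0
```

Emit:
arm_command(steps=[[0, 0.3, 0, 0, 0], [0, 0.6, 0, 0, 0], [0, 0.9, 0, 0, 0], [0, 1.2, 0, 0, 0], [0, 1.5, 0, 0, 0]])

```text
clock: 22.38
eef_pos: [501.7, 319.9, 28.0]
eef_rot: [3.142, 0.0, 1.514]
wrist_force: [0.2, -1.6, -2.0]
finger_gap: 21.5
finger_force: 60.0
```

Travel is 59 mm so far. Continuing.

Emit:
arm_command(steps=[[0, 0.3, 0, 0, 0], [0, 0.6, 0, 0, 0], [0, 0.9, 0, 0, 0], [0, 1.2, 0, 0, 0]])

```text
clock: 22.88
eef_pos: [501.7, 321.0, 28.0]
eef_rot: [-3.141, 0.0, 1.514]
wrist_force: [0.2, -4.9, -1.8]
finger_gap: 21.9
finger_force: 60.0
```

Emit:
arm_command(steps=[[0, 0.3, 0, 0, 0], [0, 0.6, 0, 0, 0], [0, 0.9, 0, 0, 0], [0, 1.2, 0, 0, 0]])

```text
clock: 23.38
eef_pos: [501.6, 322.1, 27.9]
eef_rot: [-3.141, 0.001, 1.514]
wrist_force: [-0.1, -6.0, -2.0]
finger_gap: 21.8
finger_force: 60.0
```

```bash
cat > av.py <<'E'
from h import *
np.set_printoptions(precision=2,suppress=True)
F=[];P=[]
for i in range(6):
    imaging.camera("scene"); s=monitor.read_state(); F.append(s["wrist_force"]);P.append(s["eef_pos"])
print(np.mean(F,0),np.mean(P,0),s["clock"],s["eef_rot"])
E
python3 av.py
```

```text
[-1.11 -5.22 -2.16] [501.62 322.1   27.88] 23.675 [-3.14  0.    1.51]
```

Emit:
arm_command(steps=[[0, 0.2, 0, 0, 0], [0, 0.4, 0, 0, 0], [0, 0.4, 0, 0, 0], [0, 0.4, 0, 0, 0]])

```text
clock: 24.18
eef_pos: [501.6, 322.5, 27.9]
eef_rot: [-3.141, 0.001, 1.514]
wrist_force: [-1.1, -5.2, -2.5]
finger_gap: 21.4
finger_force: 60.0
```

```bash
python3 av.py
```

```text
[-1.32 -5.69 -1.63] [501.57 322.45  27.84] 24.475 [-3.14  0.    1.51]
```

Emit:
arm_command(steps=[[0, 0.2, 0, 0, 0], [0, 0.4, 0, 0, 0], [0, 0.6, 0, 0, 0], [0, 0.6, 0, 0, 0]])

```text
clock: 24.98
eef_pos: [501.5, 322.9, 27.8]
eef_rot: [-3.14, 0.001, 1.514]
wrist_force: [-1.0, -5.7, -2.0]
finger_gap: 21.5
finger_force: 60.0
```

```bash
python3 av.py
```

```text
[-2.18 -6.01 -1.78] [501.5  322.95  27.78] 25.275 [-3.14  0.    1.51]
```

Emit:
arm_command(steps=[[0, 0.2, 0, 0, 0], [0, 0.4, 0, 0, 0], [0, 0.6, 0, 0, 0], [0, 0.6, 0, 0, 0]])

```text
clock: 25.78
eef_pos: [501.4, 323.4, 27.7]
eef_rot: [-3.14, 0.001, 1.514]
wrist_force: [-2.6, -6.7, -1.7]
finger_gap: 21.4
finger_force: 60.0
```

```bash
python3 av.py
```

```text
[-2.76 -7.05 -1.7 ] [501.42 323.42  27.7 ] 26.075 [-3.14  0.    1.51]
```

The force pattern fits the bracket pivoting about its corner on the plate. I'll ease sideways (-x) to let it swing square.

Emit:
arm_command(steps=[[0, 0.2, -0.3, 0, 0], [0, 0.4, -0.6, 0, 0], [0, 0.6, -0.9, 0, 0], [0, 0.6, -0.9, 0, 0]])

```text
clock: 26.58
eef_pos: [500.7, 323.7, 27.6]
eef_rot: [-3.14, 0.002, 1.514]
wrist_force: [-1.1, -10.1, -2.1]
finger_gap: 21.8
finger_force: 60.0
```

```bash
python3 av.py
```

```text
[-0.94 -9.7  -2.23] [500.73 323.69  27.64] 26.875 [-3.14  0.    1.51]
```

Emit:
arm_command(steps=[[0, 0.1, -0.1, 0, 0], [0, 0.2, -0.2, 0, 0], [0, 0.2, -0.2, 0, 0], [0, 0.2, -0.2, 0, 0], [0, 0.2, -0.2, 0, 0], [0, 0.2, -0.2, 0, 0]])

```text
clock: 27.62
eef_pos: [500.6, 323.8, 27.6]
eef_rot: [-3.14, 0.002, 1.514]
wrist_force: [-1.0, -10.6, -2.4]
finger_gap: 21.6
finger_force: 60.0
```

```bash
python3 av.py; python3 - <<'E'
from h import *
np.set_printoptions(precision=1,suppress=True)
for n in("top","scene"):
    c=imaging.camera(n)
    for q in("bracket","stop_bar"):
        for r in trace(c,q)[:1]:
            print(n,q,round(r["p"],2),np.array(r["rect"]))
    np.save(f"pics/{n}_P.npy",c["img"])
t=np.load("pics/top_P.npy")[175:240,290:390,::-1];s=np.load("pics/scene_P.npy")[160:220,255:335,::-1]
cv2.imwrite("pics/pull.png",np.hstack([cv2.resize(t,(400,300),interpolation=3),cv2.resize(s,(400,300),interpolation=3)]))
E
```

```text
[ -0.56 -10.3   -2.14] [500.59 323.78  27.62] 27.925 [-3.14  0.    1.51]
top bracket 0.73 [330.2 208.7  22.5  20.3]
top stop_bar 0.51 [316.1 192.9  10.6  16.5]
scene stop_bar 0.62 [290.8 201.   22.1  14.8]
```

```bash
python3 - <<'E'
from h import *
np.set_printoptions(precision=2,suppress=True)
c=imaging.camera("top"); m=trace(c,"bracket")[0]["region"]; b=trace(c,"stop_bar")
for r in range(196,222): 
    u=np.nonzero(m[r])[0]; print(r,(u.min(),u.max()) if len(u) else None, c["img"][r,306:350].mean(1).astype(int))
E
```

```text
196 None [ 56  57  55  54  53  73 116 142 135 142 215 233 213 160 198 223 234 234
 234 234 233 234 234 235 235 235 235 235 235 235 235 234 235 235 235 234
 233 233 234 235 236 236 235 235]
197 None [ 56  55  54  56  52  54  52  71  97 110 154 229 213 170 200 223 234 235
 234 234 232 233 232 235 236 236 235 235 235 235 235 235 235 235 234 233
 233 234 234 235 235 235 235 235]
198 None [ 57  56  57  56  55  53  50  52  50  66 105 227 213 176 201 220 232 233
 232 231 231 231 232 233 234 234 234 234 234 235 235 235 234 235 234 232
 231 232 233 235 235 235 235 235]
199 (np.int64(322), np.int64(329)) [ 63  63  61  60  60  56  53  52  51  48  48 144 200 180 200  99  85  88
  88 122 126 127 128 128 165 169 169 205 210 209 166 135 131 167 159 108
  92 118 229 235 235 235 235 235]
200 (np.int64(321), np.int64(342)) [ 62  64  63  62  62  62  62  60  54  54  52  48  91 159 200 100  85  88
  87  87  87  88  88  87  87  88  88  88  89  88  70  78  80  89  59  95
  91  92 228 234 234 234 235 235]
201 (np.int64(321), np.int64(343)) [ 62  62  63  62  65  61  63  62  62  61  59  53  45  79 191 109  86
[... 3607 characters left out ...]
90  89  87  84  81  79  75
  73  72  71  70  67  68  67  66 192 231 234 235 236 236 236 236 236 236
 236 235 234 235 235 236 235 235]
219 None [ 93  92  93  93  93  93  92  92  92  90  91  91  91  90  88  85  81  78
  74  73  73  71  71  70  68  67  66 149 230 235 236 236 236 236 236 236
 236 235 234 234 234 234 235 235]
220 None [ 93  92  92  92  93  93  92  92  92  92  91  90  90  88  88  89  85  83
  78  77  73  73  72  71  70  70  67  66 149 230 235 236 235 236 235 236
 235 235 234 235 235 234 235 215]
221 None [ 94  92  94  92  92  92  93  93  93  91  91  91  91  90  89  88  87  85
  83  77  75  74  73  73  71  70  70  67  65 149 229 234 235 235 235 236
 235 234 234 233 234 234 234 216]
```

The bracket's rear edge slope in the top image (-0.037) matches the bar's (-0.046), so it is square and flush. It has been held at about 10 N for over 1.5 s. Now I'll unhook: relax to mid-eye, then check the force.

Emit:
arm_command(steps=[[0, -1, 0.2, 0, 0], [0, -2, 0.4, 0, 0], [0, -3, 0.5, 0, 0], [0, -4, 0.5, 0, 0], [0, -5, 0.5, 0, 0], [0, -6, 0.5, 0, 0], [0, -6.5, 0.5, 0, 0], [0, -6.5, 0.5, 0, 0]])

```text
clock: 29.38
eef_pos: [501.0, 318.3, 28.1]
eef_rot: [3.142, -0.0, 1.514]
wrist_force: [0.3, 0.2, -2.4]
finger_gap: 21.4
finger_force: 60.0
```

```bash
python3 av.py
```

```text
[-0.08  0.26 -1.76] [501.02 318.3   28.06] 29.675 [ 3.14 -0.    1.51]
```

Emit:
arm_command(steps=[[0, 0, 0, -2, 0], [0, 0, 0, -4, 0], [0, 0, 0, -7, 0], [0, 0, 0, -11, 0], [0, 0, 0, -20, 0], [0, 0, 0, -30, 0], [0, 0, 0, -40, 0], [0, 0, 0, -40, 0], [0, 0, 0, -40, 0]])

```text
clock: 30.8
eef_pos: [500.9, 318.2, 67.9]
eef_rot: [-3.141, 0.0, 1.514]
wrist_force: [1.0, 0.5, -2.0]
finger_gap: 21.8
finger_force: 60.0
```

```bash
python3 -c "
from h import *
print(monitor.read_state()['wrist_force'],rel(525.5,421.9,67,.976).tolist(),rel(525.5,421.9,26.3,.976).tolist())"
```

```text
[ 0.99881188  0.51115101 -1.97035387] [104.92, 18.69, 0.85, -0.01, 0.01, 30.83] [104.93, 18.7, 41.55, -0.01, 0.01, 30.83]
```

Emit:
arm_command(steps=[[0, 10, 1, 0, 0], [0, 25, 3, 0, 3], [0, 40, 6, 0, 8], [0, 55, 9, 0, 14], [0, 70, 12, 0, 20], [0, 85, 15, 0, 25], [0, 97, 17, 0, 29], [0, 104.9, 18.7, 0, 30.8], [0, 104.9, 18.7, 10, 30.8], [0, 104.9, 18.7, 20, 30.8], [0, 104.9, 18.7, 30, 30.8], [0, 104.9, 18.7, 36, 30.8], [0, 104.9, 18.7, 39, 30.8], [0, 104.9, 18.7, 40, 30.8], [0, 104.9, 18.7, 40.5, 30.8], [0, 104.9, 18.7, 40.5, 30.8]])

```text
clock: 32.8
eef_pos: [525.7, 422.0, 27.8]
eef_rot: [3.141, -0.0, 0.976]
wrist_force: [-0.4, -1.6, -1.2]
finger_gap: 21.5
finger_force: 60.0
```

```bash
python3 av.py
```

```text
[ 0.14 -0.22 -2.04] [525.66 421.99  27.69] 33.1 [ 3.14 -0.    0.98]
```

Lower until it bears on the bench, then release.

Emit:
arm_command(steps=[[0, 0, 0, 0.4, 0], [0, 0, 0, 0.8, 0], [0, 0, 0, 1.2, 0], [0, 0, 0, 1.5, 0], [0, 0, 0, 1.5, 0]])

```text
clock: 33.72
eef_pos: [525.6, 422.0, 26.5]
eef_rot: [3.142, -0.0, 0.977]
wrist_force: [-3.9, -2.9, 6.1]
finger_gap: 21.9
finger_force: 60.0
```

```bash
python3 av.py
```

```text
[-2.97 -2.47  5.38] [525.65 421.97  26.54] 34.025 [ 3.14 -0.    0.98]
```

It bears on the bench with about 7 N. Releasing gently and rising.

Emit:
arm_command(steps=[[0.25, 0, 0, -0.5, 0], [0.3, 0, 0, -0.5, 0], [0.4, 0, 0, -0.5, 0], [0.5, 0, 0, -0.5, 0], [0.6, 0, 0, -0.5, 0], [0.6, 0, 0, -0.5, 0], [0.6, 0, 0, -5, 0], [0.6, 0, 0, -15, 0], [0.6, 0, 0, -35, 0], [0.6, 0, 0, -65, 0], [0.6, 0, 0, -110, 0], [0.6, 0, 0, -160, 0], [0.6, 50, 0, -180, 0], [0.6, 100, 0, -180, 0], [0.6, 150, 0, -180, 0], [0.6, 150, 0, -180, 0]])

```text
clock: 36.02
eef_pos: [609.8, 547.1, 207.0]
eef_rot: [3.141, -0.001, 0.977]
wrist_force: [-0.4, -0.4, 0.3]
finger_gap: 56.8
finger_force: 0.0
```

```bash
python3 - <<'E'
from h import *
s=monitor.read_state();print(s['clock'],s['eef_pos'],s['finger_gap'])
t=imaging.camera("top");c=imaging.camera("scene")
for k in(t,c):
    for n in("hook","bracket","stop_bar"):
        r=trace(k,n)
        if r: print(n,r[0]["p"],np.round(r[0]["rect"],1))
b=t["img"][110:270,150:400,::-1]; a=c["img"][130:290,165:350,::-1]
cv2.imwrite("pics/end.png",np.hstack([cv2.resize(b,(420,400),interpolation=3),cv2.resize(a,(380,400),interpolation=3)]))
E
```

```text
36.025 [609.82129703 547.11250891 207.03567369] 56.78225996431422
hook 0.5 [332.7 206.8  22.   14.7]
bracket 0.77 [332.2 207.3  25.9  19.6]
stop_bar 0.92 [313.9 202.6   8.4  38.4]
hook 0.76 [252.9 238.8  76.2  38.6]
bracket 0.59 [297.6 189.2  16.3  16.3]
stop_bar 0.69 [286.7 197.9  34.6  15.8]
```

View pics/end.png

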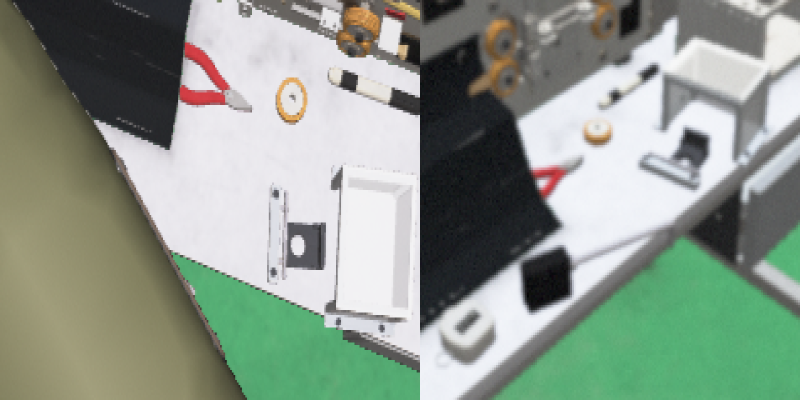

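The bracket sits square and flush against the plate at about (305,245) in the top crop. The hook stands on its handle at (545,278) in the scene crop, and the bystanders are untouched.

```bash
python3 -c "
from cell import job
print(job.sign_off())"
```

```text
the job is handed in; nothing more can be done
None
```

I handed the job in at about 36 s, with no verdict returned: the bracket is square and flush on the face plate after more than 1.5 s at about 10 N (wrist reading), and the hook stands on its own, clear of the bracket, bar and guard.

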